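# Fill the coal scoop by tilting the pan

## Robot

A 6-joint arm with a two-finger parallel gripper is mounted at the origin on the work surface. World frame = base frame: x ahead of the robot, y to its left, z up, the work surface at z = 0. Lengths are in mm, angles in degrees, forces in N, time in s.
With the tool pointing down it reaches from about 300 to 850 mm from the base axis. Payload 4.2 kg.
Tool frame: the origin (TCP) lies at the very end of the fingers, on their centre line; the grasp point (between the pads) lies 19 mm behind it (env.grip_point_offset is the distance from the TCP to the grasp point, in mm); z points along the fingers, y is the line along which they close (so a half turn about z gives the same grasp; the last joint's range is limited). The gripper opens to 91 mm and grips with 3 to 60 N. Pads are 32 mm wide; open, the fingers measure 118 mm over their backs; the gripper's body (76 mm by 178 mm) begins 60 mm behind the grasp point.
Start: joints at [70.474, 18.312, 89.639, -0, 72.044, -1.146], TCP at [181.315, 545.681, 213.976] pointing down, gripper open.
Joint ranges: [-177.97, 177.97], [-48.28, 115.42], [12.27, 149.76], [-77.06, 257.06], [2.81, 150.46], [-146.56, 146.56]. Speed limits (degrees/s): [147.25, 147.25, 180, 180, 180, 180].

## Interface

Orientations are given as [roll, pitch, yaw] about the fixed x, y, z axes, in that order (R = Rz(yaw) Ry(pitch) Rx(roll)).
In Python, from workcell import env gives the robot as it stands. The module is installed in compiled form; this text tells all that it offers.
- The arm moves only by the tool arm_command, never from a script. Its argument "rows" is a list of rows, each an object with "delta_pos": the shift along the tool's x, y, z in mm, a list of three; "roll": the turn about the tool's z in units of 5 degrees (1.0 is 5 degrees); "jaw": the opening in per cent of the stroke, from 0 (shut) to 100 (fully open). A call has 1 to 20 rows; each row is the pose to reach, as a shift and turn from the pose commanded when the call began, along the tool's axes at that moment; what a row does not reach only later rows make up. A row lasts 1/12 s, in which the tool goes at most 41.7 mm and 7.16 degrees, less where a joint would pass 70% of its speed; a pose out of reach is approached as far as the arm can. A call with a gripper value outside its range is refused whole. The fingers move at their own pace and stop on an object; "squeeze" is the grip in N (left out, the last holds). Time passes only in rows, so rows that repeat a pose let the fingers close. It gives the time, the measured TCP pose, the force, the opening and the grip force at its end, in the units of the state.
- env.state(): the state, without advancing time (a new reading comes with each control period).
- env.grab_frame(name): name is "scene" or "top"; returns a dict with "img" (420x560x3 uint8, blue, green, red), "z_map" (420x560 float32, mm along the optical axis (not along the pixel's ray), 0 where there is no reading), "fov_y" (degrees; the focal length in pixels is half the picture's height over the tangent of half this angle, whatever the lens; pixels are square), "cx", "cy" (the principal point, pixels), "dist" ([k1, k2, p1, p2, k3] as OpenCV has them; the pictures are not rectified), "R" (3x3) and "t" (3): a world point X has camera coordinates R X + t. Camera axes: x right, y down, z forward; pixel columns grow to the right and rows downward; lengths in mm; the calibration is good to about 2 mm. A picture is of the moment at which its call begins.
- env.job_done(): hands the job in; it is judged then, once.
The state is a dict: "time_s": time; "qpos": joint angles; "qvel": joint speeds; "effort": joint torques, N m; "ee_pos": TCP position; "ee_rot": TCP orientation; "force": force on the tool from outside, world axes, zero at the start; "torque": the same for the moment, N m; "gripper_width": finger opening in mm; "gripper_force": force on a finger pad.
Only numpy, scipy, OpenCV 4.12 (cv2) and the standard library are available. Lean on these libraries where they do the work, as an engineer would, in place of code of your own. Each camera call takes 0.05 s, during which the arm holds its last target. There are 200 camera calls.

## Task

Fill the coal scoop for the chimney starter: raise the handled end of the shallow pan until all five briquettes have slid down and piled up inside the scoop at the other end, then lower the pan flat onto the table again without dropping it. Then lift the full scoop out by its wooden grip and set it down level, with all five briquettes in it, in the middle of the bare part of the paving slab. Leave the bottles, the jar and the tongs where they are.

Things in the scene. Friction and masses are not known exactly. Their poses are not given: they have to be found in the camera images.
- pan: Shallow open pan of bare sheet steel, loose on the table, 0.55 kg, 204 (x) x 438 (y) x 42 mm high, floor and walls 4 mm thick. Origin: centre of its underside; z up, +y to the end with the handle (roughly the robot's left). Briquettes and scoop slide on its floor at 14 to 22 degrees of tilt, so tip it clearly further, about 30; they stay put when it is lowered. The table top is at world z = 0.
- pan_handle (a point): Middle of the cross bar of the handle, at (0, 248, 77) mm in the pan's frame and turned like it. A loop of flat steel on the +y end wall: two legs rise from 36 mm height leaning outwards (+y) 35 degrees from vertical and carry the bar: 104 mm along x, 22 mm deep along the slope, 6 mm thick. Grip it across the 6 mm with 30 N or more, the tool leaning 35 degrees in line with the slope.
- pan_pivot (a point): Middle of the pan's bottom outer edge at the end without handle, at (0, -219, 0) mm in the pan's frame: the edge, parallel to the pan's x, on which the pan tips. It does not slip on the table if the handle is led in an arc about it.
- scoop: Coal scoop of aluminium sheet, loose, 0.28 kg, lying in the pan's end without handle, back to the end wall. Floor 3 mm thick, 178 mm long in y, 150 mm wide at the back (y = -89) and 186 mm at the open mouth (y = +89, no wall, bevelled), which faces the pan's handle. Walls 62 mm high at the back, falling to 22 mm at the mouth. Origin: centre of its underside; z up, +y out of the mouth.
- scoop_grip (a point): Middle of the scoop's grip, at (0, -5, 125) mm in its frame, turned like it: a wooden bar over the bowl, 120 mm long (y), 24 mm wide (x), 26 mm high, held by a bracket at its back end and by a thin rod arch down to both side walls at y = 50. It is roughly above the filled scoop's centre of mass; grip across the 24 mm, 45 N or more. The briquettes pile up to at most about 100 mm.
- slab: Grey concrete paving slab, fixed on the table on the robot's right, 500 (x) x 250 (y) x 40 mm thick. Origin: centre of its underside. A steel chimney starter (164 mm diameter, 262 mm high) stands on its far end, centred at x = +155 mm; its near end is bare.
- slab_spot (a point): Middle of the bare part of the slab on its upper face, at (-90, 0, 40) mm in the slab's frame, axes as the slab's. The bare part reaches 160 mm from here in -x, 160 mm in +x (to the chimney starter), and 125 mm in +y and -y.
- ketchup: Bystander: red squeeze bottle 64 mm diameter, 205 mm high, standing beyond the pan. Origin: centre of its underside.
- mustard: Bystander: yellow squeeze bottle of the same shape, 64 mm diameter, 205 mm high, standing beyond the pan. Origin: centre of its underside.
- tongs_tips (a point): Bystander: point midway between the tips of steel grill tongs lying flat between robot and pan, 330 mm long, 66 mm wide at the tips, 20 mm high; 9 mm above the table. The tongs run from here to their -y.
- pepper: Bystander: small jar with a dark cap, 58 mm diameter, 105 mm high, beyond the pan. Origin: centre of its underside.
- coal0: Charcoal briquette, black oval pillow 60 x 52 x 34 mm, one of five alike lying scattered on the pan's floor between scoop and handle, 45 g. Origin: its middle; z its short axis.
- coal1: Charcoal briquette, black oval pillow 60 x 52 x 34 mm, one of five alike lying scattered on the pan's floor between scoop and handle, 45 g. Origin: its middle; z its short axis.
- coal2: Charcoal briquette, black oval pillow 60 x 52 x 34 mm, one of five alike lying scattered on the pan's floor between scoop and handle, 45 g. Origin: its middle; z its short axis.
- coal3: Charcoal briquette, black oval pillow 60 x 52 x 34 mm, one of five alike lying scattered on the pan's floor between scoop and handle, 45 g. Origin: its middle; z its short axis.
- coal4: Charcoal briquette, black oval pillow 60 x 52 x 34 mm, one of five alike lying scattered on the pan's floor between scoop and handle, 45 g. Origin: its middle; z its short axis.

How it is judged (in metres and radians):
On the way, in this order (a step that is already met when the one before it is completed fails the run):
1. the handled end of the pan is raised, and with the pan still tilted all five briquettes lie in the scoop (angle between pan's own z axis and vertical above 0.2 rad and height (world z) of pan_handle above 0.15 m and distance between each of coal0, coal1, coal2, coal3, coal4 and scoop below 0.112 m and y of each of coal0, coal1, coal2, coal3, coal4 in the frame of scoop below 0.085 m), for 0.2 s.
2. the pan is lowered flat onto the table with the fingers still on it (angle between pan's own z axis and vertical below 0.04 rad and height (world z) of pan between -0.006 and 0.006 m and contact force between the fingers and pan above 0.3 N), for 0.1 s.
3. the full scoop stands on the bare part of the slab while the fingers are still on it (x of scoop in the frame of slab_spot between -0.06 and 0.06 m and y of scoop in the frame of slab_spot between -0.06 and 0.06 m and z of scoop in the frame of slab_spot between -0.006 and 0.008 m and angle between scoop's own z axis and vertical below 0.1 rad and distance between each of coal0, coal1, coal2, coal3, coal4 and scoop below 0.112 m and y of each of coal0, coal1, coal2, coal3, coal4 in the frame of scoop below 0.085 m and contact force between the fingers and scoop above 0.3 N), for 0.1 s.
At the end, for the whole second after the job is handed in: Scoop level (0.1 rad) on the slab, its centre within 60 mm of the middle of the bare part in the slab's x and y; all five briquettes in it: middles within 112 mm of its origin and behind its mouth edge (y under 85 mm); pan flat on the table (0.04 rad, 6 mm); all released and at rest (x of scoop in the frame of slab_spot between -0.06 and 0.06 m and y of scoop in the frame of slab_spot between -0.06 and 0.06 m and z of scoop in the frame of slab_spot between -0.006 and 0.008 m and angle between scoop's own z axis and vertical below 0.1 rad and distance between each of coal0, coal1, coal2, coal3, coal4 and scoop below 0.112 m and y of each of coal0, coal1, coal2, coal3, coal4 in the frame of scoop below 0.085 m and angle between pan's own z axis and vertical below 0.04 rad and height (world z) of pan between -0.006 and 0.006 m and contact force between the fingers and scoop below 0.2 N and contact force between the fingers and pan below 0.2 N and linear speed of scoop below 0.02 m/s); the robot touches nothing.
It fails at once if one of the bystanders is pushed more than 30 mm (distance of any of ketchup, mustard, pepper, tongs_tips from where it was at the start of the episode above 0.03 m).
It also fails if it takes over 72 s, if anything falls off the work surface, if the arm or the gripper's body presses on something with over 40 N, if the wrist force passes 120 N, or if a joint passes its speed limit or range.

## Working session

There is one attempt and no reset: what is moved stays moved. The work goes in short steps, Python scripts to look and compute and a tool call to move; the robot and the scene stay as the last step left them, time stands still between calls to the robot, and variables do not carry over. Pictures are saved under pics/ and viewed, at most 10 in all, crops included, and the job is handed in when it is done.

Besides the shell and the picture viewer there is one more tool, called after "Request:" as name(argument=value, ...), one argument or row to a line, values as JSON. arm_command: Moves the arm, as the interface text tells. Its arguments: {"type":"object","properties":{"rows":{"type":"array"},"squeeze":{"type":"number"}},"required":["rows"]}

```bash
mkdir -p pics
python3 - <<'E'
from workcell import env
import cv2,numpy as np
for n in("scene","top"):
    f=env.grab_frame(n); cv2.imwrite(f"pics/{n}0.png",f["img"]); np.savez(f"{n}0.npz",**f)
    print(n,f["fov_y"],f["cx"],f["cy"],f["dist"],f["R"],f["t"],(f["z_map"]>0).mean())
print(env.state(),env.grip_point_offset)
E
```

```text
scene 44.24540186166891 283.0355595477043 203.6111190904944 [-0.16928408  0.          0.          0.          0.        ] [[ 0.63637822  0.77131931  0.00944924]
 [ 0.6705014  -0.54705874 -0.50115328]
 [-0.38137992  0.32525876 -0.86530694]] [-325.99621973 -345.43098357 1922.16866354] 0.9960076530612245
top 46.05633827427239 277.5278324068213 203.86473302061466 [0.0331102 0.        0.        0.        0.       ] [[-0.00936032 -0.9999062   0.00999836]
 [-0.99317533  0.00813392 -0.11634689]
 [ 0.11625466 -0.01101917 -0.99315831]] [ -24.33851443  562.65329628 1284.40938239] 0.9960926870748299
{'time_s': 0.1, 'qpos': array([ 7.04756709e+01,  1.83477618e+01,  8.96969958e+01,  2.08339854e-04,
        7.20420091e+01, -1.14443140e+00]), 'qvel': array([ 0.08435817, -0.10589924, -0.11670809,  0.06031892,  0.00962143,
       -0.02421551]), 'effort': array([-7.92613173e-04, -4.13340425e+01, -2.32510775e+01,  7.28317047e-02,
        4.22794861e-02, -6.40171947e-05]), 'ee_pos': array([181.15029479, 545.27643243, 213.22290252]), 'ee_rot': array([-1.79913255e+02, -1.93102422e-03,  1.61620036e+02]), 'force': array([0.09676643, 0.29327308, 0.50055053]), 'torque': array([-0.0070459 ,  0.00456211, -0.00979511]), 'gripper_force': 0.0, 'gripper_width': 90.95505020343325} 18.8
```

View pics/top0.png

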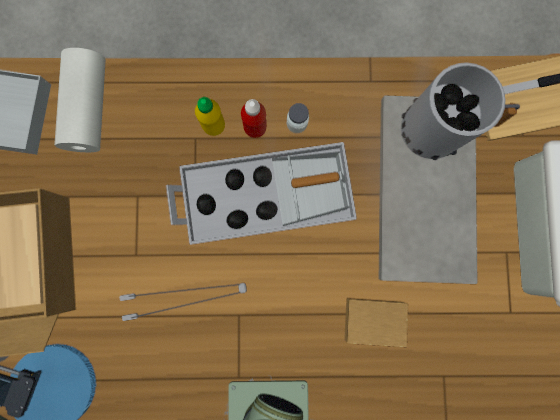

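View pics/scene0.png

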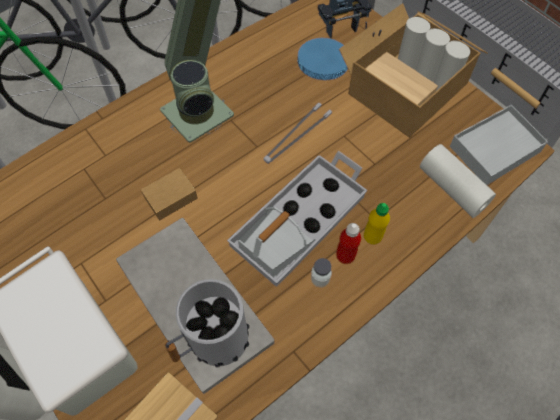

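The top view shows the pan with corners at about (181,168), (343,143), (355,217) and (190,243), and its handle at (175,205). The scoop grip is at (316,180), and the bare slab runs from (383,97) to (476,283). The scene view shows the same layout. The bottles and jar stand beyond the pan, and the tongs lie on the near side.

```bash
cat > h.py <<'E'
import numpy as np,cv2
def world(f):
    h,w=f["z_map"].shape; F=h/2/np.tan(np.radians(float(f["fov_y"]))/2)
    K=np.array([[F,0,float(f["cx"])],[0,F,float(f["cy"])],[0,0,1]])
    u,v=np.meshgrid(np.arange(w),np.arange(h))
    n=cv2.undistortPoints(np.stack([u,v],-1).reshape(-1,1,2).astype(float),K,f["dist"]).reshape(h,w,2)
    z=f["z_map"].astype(float)
    c=np.dstack([n*z[...,None],z]); X=(c-f["t"])@f["R"]; X[z<=0]=np.nan
    return X
def rect(P):
    c,s,a=cv2.minAreaRect(P.astype(np.float32)); return np.round(c,1),np.round(s,1),round(a,2)
def masks(f):
    X=world(f); hsv=cv2.cvtColor(f["img"],cv2.COLOR_BGR2HSV); return X,hsv
E
python3 - <<'E'
import numpy as np,cv2
from h import *
for n in("top","scene"):
    f=np.load(n+"0.npz"); X,hsv=masks(f); z=X[...,2]; H,S,V=cv2.split(hsv)
    x,y=X[...,0],X[...,1]
    reg=(x>350)&(x<800)&(y>-250)&(y<350)
    rim=reg&(z>34)&(z<50)&(S<60)&(V>70)
    m=cv2.morphologyEx((reg&(z>2)&(z<160)&(S<70)&(x<690)).astype(np.uint8),cv2.MORPH_OPEN,np.ones((2,2)))
    k,l,st,_=cv2.connectedComponentsWithStats(m); i=1+st[1:,4].argmax(); 
    print(n,"pan blob",st[i],rect(X[(l==i)][:,:2]), "rim",rect(X[rim&(l==i)][:,:2]))
    hd=reg&(z>55)&(z<95)&(y>190)&(S<60)
    print(" handle",hd.sum(),np.median(X[hd],0).round(1),rect(X[hd][:,:2]) if hd.sum()>3 else 0)
    g=reg&(z>120)&(z<150)&(S>100)&(x<690)
    print(" grip",g.sum(),np.median(X[g],0).round(1),rect(X[g][:,:2]))
    s=(z>33)&(z<47)&(S<60)&(y<-230)&(y>-620)&(x>200)&(x<1000)
    k,l,st,_=cv2.connectedComponentsWithStats(s.astype(np.uint8)); i=1+st[1:,4].argmax()
    print(" slab",rect(X[l==i][:,:2]),np.nanmedian(z[l==i]))
E
```

```text
top pan blob [ 167  156  190   89 9616] (array([nan, nan]), array([nan,  0.]), nan) rim (array([ 5.92e+02, -1.00e-01]), array([208.1, 449.2]), 8.06)
 handle 339 [558.5 240.6  78.7] (array([559.1, 237.1]), array([103. ,  28.8]), 8.02)
 grip 431 [ 608.6 -120.8  140.8] (array([ 610.1, -120.7]), array([ 21.9, 117.6]), 8.88)
 slab (array([ 603.3, -432.5]), array([251.6, 498.9]), 87.33) 39.689807828147124
scene pan blob [ 229  152  139  126 5507] (array([576.7,  37. ]), array([183.1, 528.4]), 8.9) rim (array([596.6,   0.7]), array([206.3, 452.6]), 8.06)
 handle 231 [560.7 238.9  76.3] (array([562.1, 233.6]), array([105.9,  36.9]), 5.84)
 grip 277 [ 616.9 -119.5  140.1] (array([ 616. , -120.4]), array([ 24.2, 117.1]), 9.93)
 slab (array([ 519.8, -430.4]), array([249.3, 326.5]), 87.64) 39.03328091348488
```

```bash
cat >> h.py <<'E'
from scipy.spatial.transform import Rotation as Ro
def delta(env,p,yaw=None):
    s=env.state(); R=Ro.from_euler("xyz",s["ee_rot"],degrees=True)
    d=R.inv().apply(np.array(p)-s["ee_pos"]); r=0
    if yaw is not None: r=-((yaw-s["ee_rot"][2]+90)%180-90)/5
    return d.round(1),round(r,2)
E
python3 -c "
from h import *
from workcell import env
print(delta(env,[559.5,240,150],8.06))"
```

```text
(array([-455.3, -170.3,   63.5]), np.float64(-5.29))
```

Request:
arm_command(
  rows=[
    {"delta_pos": [-114, -43, 10], "roll": -1.3, "jaw": 100},
    {"delta_pos": [-228, -86, 20], "roll": -2.6, "jaw": 100},
    {"delta_pos": [-342, -129, 40], "roll": -4, "jaw": 100},
    {"delta_pos": [-456, -171, 64], "roll": -5.3, "jaw": 100},
    {"delta_pos": [-456, -171, 64], "roll": -5.3, "jaw": 100},
    {"delta_pos": [-456, -171, 64], "roll": -5.3, "jaw": 100},
    {"delta_pos": [-456, -171, 64], "roll": -5.3, "jaw": 100},
    {"delta_pos": [-456, -171, 64], "roll": -5.3, "jaw": 100},
    {"delta_pos": [-456, -171, 64], "roll": -5.3, "jaw": 100},
    {"delta_pos": [-456, -171, 64], "roll": -5.3, "jaw": 100},
    {"delta_pos": [-456, -171, 64], "roll": -5.3, "jaw": 100},
    {"delta_pos": [-456, -171, 64], "roll": -5.3, "jaw": 100},
    {"delta_pos": [-456, -171, 64], "roll": -5.3, "jaw": 100},
    {"delta_pos": [-456, -171, 64], "roll": -5.3, "jaw": 100},
    {"delta_pos": [-456, -171, 64], "roll": -5.3, "jaw": 100},
    {"delta_pos": [-456, -171, 64], "roll": -5.3, "jaw": 100},
  ],
  squeeze=30,
)

```text
time_s: 1.43
ee_pos: [559.1, 240.5, 150.0]
ee_rot: [180.0, -0.0, -171.8]
force: [0.3, 0.3, -0.1]
gripper_width: 91.5
gripper_force: 0.0
```

Request:
arm_command(
  rows=[
    {"delta_pos": [0, 0, 30], "roll": 0, "jaw": 70},
    {"delta_pos": [0, 0, 60], "roll": 0, "jaw": 60},
    {"delta_pos": [0, 0, 85], "roll": 0, "jaw": 50},
    {"delta_pos": [0, 0, 95], "roll": 0, "jaw": 50},
    {"delta_pos": [0, 0, 95], "roll": 0, "jaw": 50},
    {"delta_pos": [0, 0, 95], "roll": 0, "jaw": 30},
    {"delta_pos": [0, 0, 95], "roll": 0, "jaw": 0},
    {"delta_pos": [0, 0, 95], "roll": 0, "jaw": 0},
    {"delta_pos": [0, 0, 95], "roll": 0, "jaw": 0},
    {"delta_pos": [0, 0, 95], "roll": 0, "jaw": 0},
    {"delta_pos": [0, 0, 95], "roll": 0, "jaw": 0},
    {"delta_pos": [0, 0, 95], "roll": 0, "jaw": 0},
  ],
  squeeze=30,
)

```text
time_s: 2.43
ee_pos: [560.6, 240.9, 55.8]
ee_rot: [179.9, 0.1, -171.9]
force: [-0.3, 4.4, 3.8]
gripper_width: 15.7
gripper_force: 30.0
```

Run:
```python
from h import *
from workcell import env
f=env.grab_frame("scene"); i=f["img"][120:260,220:400]; cv2.imwrite("pics/s1.png",cv2.resize(i,None,fx=4,fy=4))
X,_=masks(f)
```

```text
(no output)
```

View pics/s1.png

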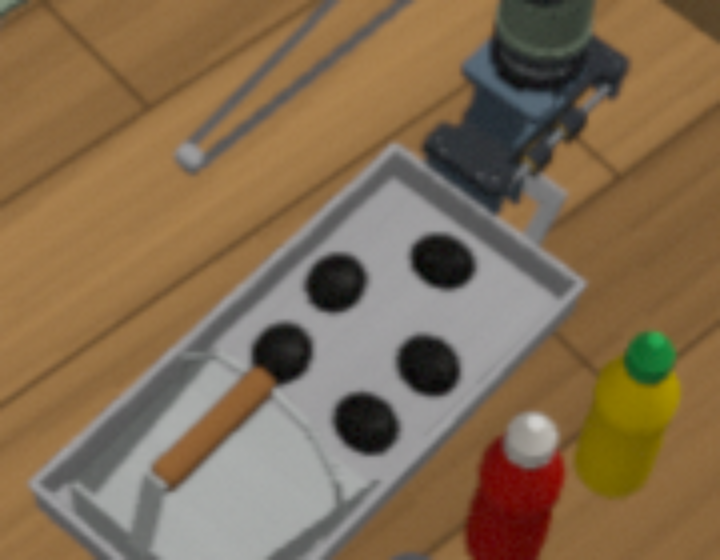

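The fingers hold the handle's cross bar (at about (520,185) in the crop), and the briquettes and scoop have not moved. Next I raise the handle along the arc about the pivot.

Request:
arm_command(
  rows=[
    {"delta_pos": [0, -1.4, -8], "roll": 0, "jaw": 0},
    {"delta_pos": [0, -3, -16], "roll": 0, "jaw": 0},
    {"delta_pos": [0, -4.7, -24], "roll": 0, "jaw": 0},
    {"delta_pos": [0, -6.5, -32], "roll": 0, "jaw": 0},
    {"delta_pos": [0, -8.5, -40], "roll": 0, "jaw": 0},
    {"delta_pos": [0, -10.6, -48], "roll": 0, "jaw": 0},
    {"delta_pos": [0, -13, -56], "roll": 0, "jaw": 0},
    {"delta_pos": [0, -15.3, -64], "roll": 0, "jaw": 0},
    {"delta_pos": [0, -17.8, -72], "roll": 0, "jaw": 0},
    {"delta_pos": [0, -20.5, -80], "roll": 0, "jaw": 0},
    {"delta_pos": [0, -23.3, -88], "roll": 0, "jaw": 0},
    {"delta_pos": [0, -26.2, -95.4], "roll": 0, "jaw": 0},
    {"delta_pos": [0, -29.3, -103], "roll": 0, "jaw": 0},
    {"delta_pos": [0, -32.5, -110.7], "roll": 0, "jaw": 0},
    {"delta_pos": [0, -35.8, -118], "roll": 0, "jaw": 0},
    {"delta_pos": [0, -39.3, -125.7], "roll": 0, "jaw": 0},
    {"delta_pos": [0, -43, -133], "roll": 0, "jaw": 0},
    {"delta_pos": [0, -46.6, -140.5], "roll": 0, "jaw": 0},
    {"delta_pos": [0, -50.5, -148], "roll": 0, "jaw": 0},
    {"delta_pos": [0, -54.5, -155], "roll": 0, "jaw": 0},
  ],
  squeeze=35,
)

```text
time_s: 4.15
ee_pos: [567.9, 185.4, 210.9]
ee_rot: [180.0, 0.0, -171.9]
force: [-0.2, 3.8, -0.9]
gripper_width: 10.1
gripper_force: 35.0
```

Request:
arm_command(
  rows=[
    {"delta_pos": [0, -4, -7], "roll": 0, "jaw": 0},
    {"delta_pos": [0, -8.3, -14.2], "roll": 0, "jaw": 0},
    {"delta_pos": [0, -12.7, -21.2], "roll": 0, "jaw": 0},
    {"delta_pos": [0, -17.2, -28.2], "roll": 0, "jaw": 0},
    {"delta_pos": [0, -21.8, -35], "roll": 0, "jaw": 0},
    {"delta_pos": [0, -26.5, -41.8], "roll": 0, "jaw": 0},
    {"delta_pos": [0, -31.4, -48.5], "roll": 0, "jaw": 0},
    {"delta_pos": [0, -36.3, -55], "roll": 0, "jaw": 0},
    {"delta_pos": [0, -41.4, -61.6], "roll": 0, "jaw": 0},
    {"delta_pos": [0, -46.6, -68], "roll": 0, "jaw": 0},
    {"delta_pos": [0, -51.8, -74.4], "roll": 0, "jaw": 0},
    {"delta_pos": [0, -57.3, -80.6], "roll": 0, "jaw": 0},
    {"delta_pos": [0, -57.3, -80.6], "roll": 0, "jaw": 0},
    {"delta_pos": [0, -57.3, -80.6], "roll": 0, "jaw": 0},
    {"delta_pos": [0, -57.3, -80.6], "roll": 0, "jaw": 0},
    {"delta_pos": [0, -57.3, -80.6], "roll": 0, "jaw": 0},
    {"delta_pos": [0, -57.3, -80.6], "roll": 0, "jaw": 0},
    {"delta_pos": [0, -57.3, -80.6], "roll": 0, "jaw": 0},
  ],
)

```text
time_s: 5.65
ee_pos: [575.9, 129.3, 290.4]
ee_rot: [180.0, -0.0, -171.9]
force: [-0.6, 4.4, 3.0]
gripper_width: 6.6
gripper_force: 35.0
```

Run:
```python
from h import *
from workcell import env
a=[]
for n in("scene","top"):
    f=env.grab_frame(n); i=f["img"][110:290,200:400] if n=="scene" else f["img"][110:290,165:365]; a.append(cv2.resize(i,(400,360),interpolation=cv2.INTER_CUBIC)); np.savez(n+"1.npz",**f)
cv2.imwrite("pics/s2.png",np.hstack(a))
```

```text
(no output)
```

View pics/s2.png

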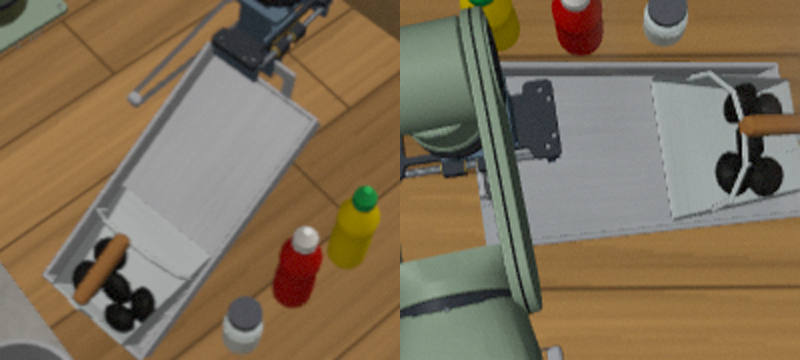

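All five briquettes are in the scoop, in both the left view (around (115,285)) and the right view (around (750,140)), and the pan is still held. I'll lower it back along the same arc.

Request:
arm_command(
  rows=[
    {"delta_pos": [0, 5.5, 6], "roll": 0, "jaw": 0},
    {"delta_pos": [0, 10.7, 12.5], "roll": 0, "jaw": 0},
    {"delta_pos": [0, 16, 19], "roll": 0, "jaw": 0},
    {"delta_pos": [0, 21, 25.5], "roll": 0, "jaw": 0},
    {"delta_pos": [0, 26, 32], "roll": 0, "jaw": 0},
    {"delta_pos": [0, 30.8, 38.8], "roll": 0, "jaw": 0},
    {"delta_pos": [0, 35.5, 45.6], "roll": 0, "jaw": 0},
    {"delta_pos": [0, 40, 52.4], "roll": 0, "jaw": 0},
    {"delta_pos": [0, 44.6, 59.4], "roll": 0, "jaw": 0},
    {"delta_pos": [0, 49, 66.4], "roll": 0, "jaw": 0},
    {"delta_pos": [0, 53.2, 73.5], "roll": 0, "jaw": 0},
    {"delta_pos": [0, 57.3, 80.6], "roll": 0, "jaw": 0},
    {"delta_pos": [0, 61.3, 88], "roll": 0, "jaw": 0},
    {"delta_pos": [0, 65, 95], "roll": 0, "jaw": 0},
    {"delta_pos": [0, 69, 102.6], "roll": 0, "jaw": 0},
    {"delta_pos": [0, 72.5, 110], "roll": 0, "jaw": 0},
    {"delta_pos": [0, 76, 117.5], "roll": 0, "jaw": 0},
    {"delta_pos": [0, 79.3, 125], "roll": 0, "jaw": 0},
    {"delta_pos": [0, 82.5, 132.6], "roll": 0, "jaw": 0},
    {"delta_pos": [0, 85.6, 140.3], "roll": 0, "jaw": 0},
  ],
  squeeze=30,
)

```text
time_s: 7.42
ee_pos: [563.8, 214.0, 149.5]
ee_rot: [180.0, 0.0, -171.9]
force: [0.4, -3.2, -1.9]
gripper_width: 12.9
gripper_force: 30.0
```

Request:
arm_command(
  rows=[
    {"delta_pos": [0, 2.9, 7.7], "roll": 0, "jaw": 0},
    {"delta_pos": [0, 5.7, 15.5], "roll": 0, "jaw": 0},
    {"delta_pos": [0, 8.4, 23.3], "roll": 0, "jaw": 0},
    {"delta_pos": [0, 11, 31.2], "roll": 0, "jaw": 0},
    {"delta_pos": [0, 13.3, 39], "roll": 0, "jaw": 0},
    {"delta_pos": [0, 15.6, 47], "roll": 0, "jaw": 0},
    {"delta_pos": [0, 17.7, 55], "roll": 0, "jaw": 0},
    {"delta_pos": [0, 19.7, 63], "roll": 0, "jaw": 0},
    {"delta_pos": [0, 21.5, 71], "roll": 0, "jaw": 0},
    {"delta_pos": [0, 23, 78], "roll": 0, "jaw": 0},
    {"delta_pos": [0, 24, 83], "roll": 0, "jaw": 0},
    {"delta_pos": [0, 25, 88], "roll": 0, "jaw": 0},
    {"delta_pos": [0, 25.5, 92], "roll": 0, "jaw": 0},
    {"delta_pos": [0, 26, 95.5], "roll": 0, "jaw": 0},
    {"delta_pos": [0, 26, 95.5], "roll": 0, "jaw": 0},
    {"delta_pos": [0, 26, 95.5], "roll": 0, "jaw": 0},
    {"delta_pos": [0, 26, 95.5], "roll": 0, "jaw": 0},
  ],
)

```text
time_s: 8.83
ee_pos: [561.7, 239.0, 59.2]
ee_rot: [-180.0, 0.3, -171.9]
force: [-3.6, -9.1, 21.4]
gripper_width: 15.3
gripper_force: 30.0
```

Run:
```python
from h import *
from workcell import env
f=env.grab_frame("scene"); X,hsv=masks(f); H,S,V=cv2.split(hsv)
x,y,z=X[...,0],X[...,1],X[...,2]
rim=(x>450)&(x<720)&(y>-260)&(y<250)&(z>30)&(z<60)&(S<60)&(V>70)
print(env.state()["force"],rect(X[rim][:,:2]))
fl=(abs(x-590)<60)&(abs(y-100)<60)&(S<70)
print("floor z by plane",np.linalg.lstsq(np.c_[x[fl],y[fl],np.ones(fl.sum())],z[fl],rcond=None)[0],np.median(z[fl]))
g=(z>110)&(z<170)&(S>100)&(x<690)&(y<0)&(y>-250)&(x>500)
print(" grip",g.sum(),np.median(X[g],0).round(1),rect(X[g][:,:2]))
b=(V<60)&(y<0)&(y>-260)&(x>480)&(x<720); print("coal max z",np.percentile(z[b],[50,98]),b.sum(),X[b][:,1].min(),X[b][:,1].max())
i=f["img"][110:290,200:400]; cv2.imwrite("pics/s3.png",cv2.resize(i,(600,540),interpolation=cv2.INTER_CUBIC))
```

```text
[-4.03114116 -8.77463484 19.2178133 ] (array([593.7,   4. ]), array([212.8, 468.5]), 8.3)
floor z by plane [-0.22428081  0.61412511 88.48620341] 3.566581772311633
 grip 288 [ 619.5 -142.7  139.8] (array([ 617.7, -136.4]), array([ 23.2, 115.1]), 8.61)
coal max z [44.3804784  59.80333091] 580 -212.0378859327846 -127.01383257621325
```

View pics/s3.png

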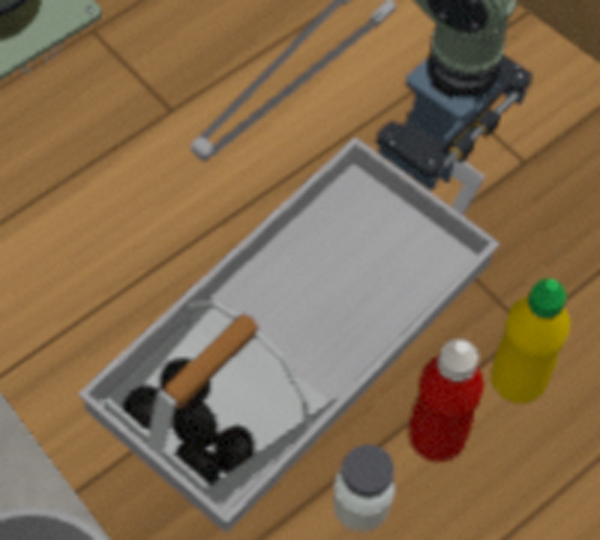

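The pan is flat: floor z is about 3.6 mm and the fingers still press on the handle. All five briquettes are at the back of the scoop around (190,420), and the grip is at (215,355). I'll release the handle and rise.

Request:
arm_command(
  rows=[
    {"delta_pos": [0, 0, 0], "roll": 0, "jaw": 0},
    {"delta_pos": [0, 0, -2], "roll": 0, "jaw": 0},
    {"delta_pos": [0, 0, -4], "roll": 0, "jaw": 0},
    {"delta_pos": [0, 0, -4], "roll": 0, "jaw": 50},
    {"delta_pos": [0, 0, -4], "roll": 0, "jaw": 60},
    {"delta_pos": [0, 0, -4], "roll": 0, "jaw": 60},
    {"delta_pos": [0, 0, -4], "roll": 0, "jaw": 60},
    {"delta_pos": [0, 0, -4], "roll": 0, "jaw": 60},
    {"delta_pos": [0, 0, -30], "roll": 0, "jaw": 60},
    {"delta_pos": [0, 0, -60], "roll": 0, "jaw": 60},
    {"delta_pos": [0, 0, -100], "roll": 0, "jaw": 60},
    {"delta_pos": [0, 0, -140], "roll": 0, "jaw": 60},
    {"delta_pos": [0, 0, -150], "roll": 0, "jaw": 60},
    {"delta_pos": [0, 0, -150], "roll": 0, "jaw": 60},
  ],
)

```text
time_s: 10.05
ee_pos: [562.2, 240.5, 209.0]
ee_rot: [179.8, 0.5, -171.9]
force: [0.0, 0.2, 0.3]
gripper_width: 55.0
gripper_force: 0.0
```

Run:
```python
from h import *
from workcell import env
for n in("top","scene"):
    f=env.grab_frame(n); X,hsv=masks(f); H,S,V=cv2.split(hsv)
    x,y,z=X[...,0],X[...,1],X[...,2]
    g=(z>115)&(z<160)&(S>100)&(x<690)&(y<-40)&(y>-250)&(x>500)
    print(n," grip",g.sum(),np.median(X[g],0).round(1),rect(X[g][:,:2]))
    fl=(abs(x-590)<50)&(abs(y-90)<50)&(S<70)&(z<40)
    print("floor",np.linalg.lstsq(np.c_[x[fl],y[fl],np.ones(fl.sum())],z[fl],rcond=None)[0],np.median(z[fl]))
s=env.state(); print(s["ee_pos"],s["ee_rot"],s["qpos"].round(1))
print(delta(env,[614,-136,190],98.3))
```

```text
top  grip 453 [ 611.  -136.   140.7] (array([ 613.2, -134.9]), array([ 24.3, 118.9]), 8.13)
floor [ 0.00397887 -0.00318073  1.84321494] 3.868802067570513
scene  grip 287 [ 619.3 -142.   139.6] (array([ 617.3, -136.6]), array([ 24.4, 113.6]), 8.18)
floor [-1.63758287e-03 -2.96956981e-03  4.17353385e+00] 2.870650422466531
[559.63260003 239.38736696 203.93072882] [ 1.79992678e+02 -5.76858370e-02 -1.71880060e+02] [ 22.1  21.7  85.9   0.   72.4 -76.1]
(array([  -0.8, -379.3,   13.9]), np.float64(17.96))
```

Request:
arm_command(
  rows=[
    {"delta_pos": [0, -35, 0], "roll": 1.3, "jaw": 60},
    {"delta_pos": [0, -70, 0], "roll": 2.6, "jaw": 60},
    {"delta_pos": [0, -105, 0], "roll": 3.9, "jaw": 60},
    {"delta_pos": [0, -140, 0], "roll": 5.2, "jaw": 60},
    {"delta_pos": [0, -175, 0], "roll": 6.5, "jaw": 60},
    {"delta_pos": [0, -210, 0], "roll": 7.8, "jaw": 60},
    {"delta_pos": [0, -245, 0], "roll": 9.1, "jaw": 60},
    {"delta_pos": [0, -280, 0], "roll": 10.4, "jaw": 60},
    {"delta_pos": [0, -310, 0], "roll": 11.7, "jaw": 60},
    {"delta_pos": [0, -340, 5], "roll": 13, "jaw": 60},
    {"delta_pos": [0, -360, 10], "roll": 14.3, "jaw": 60},
    {"delta_pos": [-1, -379, 14], "roll": 15.6, "jaw": 60},
    {"delta_pos": [-1, -379, 14], "roll": 16.9, "jaw": 60},
    {"delta_pos": [-1, -379, 14], "roll": 18, "jaw": 60},
    {"delta_pos": [-1, -379, 14], "roll": 18, "jaw": 60},
    {"delta_pos": [-1, -379, 14], "roll": 18, "jaw": 60},
    {"delta_pos": [-1, -379, 14], "roll": 18, "jaw": 60},
  ],
  squeeze=55,
)

```text
time_s: 11.57
ee_pos: [614.1, -135.2, 189.2]
ee_rot: [-179.9, -0.1, 98.3]
force: [0.8, -0.6, 0.6]
gripper_width: 54.4
gripper_force: 0.0
```

Request:
arm_command(
  rows=[
    {"delta_pos": [-4, 0, 25], "roll": 0, "jaw": 60},
    {"delta_pos": [-8, 0, 50], "roll": 0, "jaw": 60},
    {"delta_pos": [-8, 0, 70], "roll": 0, "jaw": 60},
    {"delta_pos": [-8, 0, 78], "roll": 0, "jaw": 60},
    {"delta_pos": [-8, 0, 78], "roll": 0, "jaw": 60},
    {"delta_pos": [-8, 0, 78], "roll": 0, "jaw": 30},
    {"delta_pos": [-8, 0, 78], "roll": 0, "jaw": 0},
    {"delta_pos": [-8, 0, 78], "roll": 0, "jaw": 0},
    {"delta_pos": [-8, 0, 78], "roll": 0, "jaw": 0},
    {"delta_pos": [-8, 0, 78], "roll": 0, "jaw": 0},
    {"delta_pos": [-8, 0, 78], "roll": 0, "jaw": 0},
    {"delta_pos": [-8, 0, 78], "roll": 0, "jaw": 0},
  ],
  squeeze=55,
)

```text
time_s: 12.57
ee_pos: [615.8, -143.6, 113.6]
ee_rot: [180.0, 0.0, 98.1]
force: [-1.9, 0.5, 4.5]
gripper_width: 23.7
gripper_force: 55.0
```

Request:
arm_command(
  rows=[
    {"delta_pos": [0, 0, -3], "roll": 0, "jaw": 0},
    {"delta_pos": [0, 0, -8], "roll": 0, "jaw": 0},
    {"delta_pos": [0, 0, -16], "roll": 0, "jaw": 0},
    {"delta_pos": [0, 0, -26], "roll": 0, "jaw": 0},
    {"delta_pos": [0, 0, -38], "roll": 0, "jaw": 0},
    {"delta_pos": [0, 0, -52], "roll": 0, "jaw": 0},
    {"delta_pos": [0, 0, -66], "roll": 0, "jaw": 0},
    {"delta_pos": [0, 0, -80], "roll": 0, "jaw": 0},
    {"delta_pos": [0, 0, -94], "roll": 0, "jaw": 0},
    {"delta_pos": [0, 0, -108], "roll": 0, "jaw": 0},
    {"delta_pos": [0, 0, -118], "roll": 0, "jaw": 0},
    {"delta_pos": [0, 0, -125], "roll": 0, "jaw": 0},
    {"delta_pos": [0, 0, -130], "roll": 0, "jaw": 0},
    {"delta_pos": [0, 0, -130], "roll": 0, "jaw": 0},
  ],
)

```text
time_s: 13.73
ee_pos: [616.2, -143.7, 243.8]
ee_rot: [179.9, 0.0, 98.1]
force: [1.2, -0.1, -4.8]
gripper_width: 23.6
gripper_force: 55.0
```

Run:
```python
from h import *
from workcell import env
a=[]
for n in("scene","top"):
    f=env.grab_frame(n); i=f["img"][110:290,170:370] if n=="scene" else f["img"][90:270,220:420]; a.append(cv2.resize(i,(400,360),interpolation=cv2.INTER_CUBIC))
cv2.imwrite("pics/s4.png",np.hstack(a)); s=env.state(); print(s["force"],s["torque"],s["ee_pos"],s["qpos"])
# scoop origin to spot: origin is grip +5+8 mm... in scoop y from TCP
print(delta(env,[513,-428,240]))
```

```text
[ 0.2474463  -0.41069284 -5.33627409] [ 0.02717066  0.09976784 -0.00201474] [ 615.53750354 -143.46278022  242.1971655 ] [-1.41661573e+01  2.27419953e+01  7.88149366e+01  7.54475141e-03
  7.85023171e+01 -2.22876142e+01]
(array([-267.2, -141.7,    2.2]), 0)
```

View pics/s4.png

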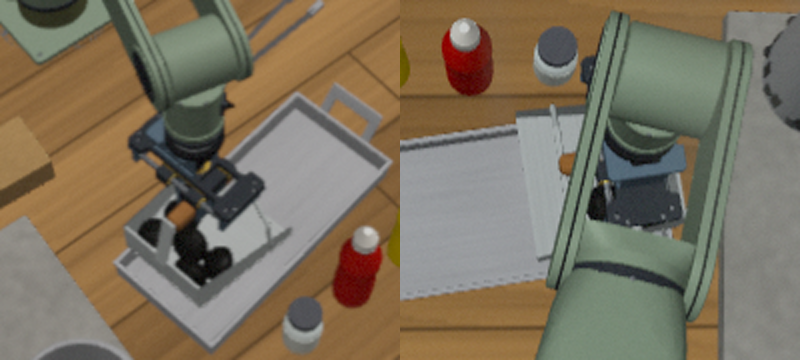

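The scoop is lifted level with all five briquettes in it (left view, around (185,245)), and the pan stays flat. I'll carry it over the bare part of the slab.

Request:
arm_command(
  rows=[
    {"delta_pos": [-3, -1, 0], "roll": 0, "jaw": 0},
    {"delta_pos": [-8, -4, 0], "roll": 0, "jaw": 0},
    {"delta_pos": [-17, -9, 0], "roll": 0, "jaw": 0},
    {"delta_pos": [-28, -14, 0], "roll": 0, "jaw": 0},
    {"delta_pos": [-45, -23, 0], "roll": 0, "jaw": 0},
    {"delta_pos": [-64, -33, 0], "roll": 0, "jaw": 0},
    {"delta_pos": [-87, -44, 0], "roll": 0, "jaw": 0},
    {"delta_pos": [-109, -55, 0], "roll": 0, "jaw": 0},
    {"delta_pos": [-134, -68, 0], "roll": 0, "jaw": 0},
    {"delta_pos": [-157, -80, 0], "roll": 0, "jaw": 0},
    {"delta_pos": [-179, -91, 0], "roll": 0, "jaw": 0},
    {"delta_pos": [-202, -102, 0], "roll": 0, "jaw": 0},
    {"delta_pos": [-221, -112, 0], "roll": 0, "jaw": 0},
    {"delta_pos": [-238, -121, 0], "roll": 0, "jaw": 0},
    {"delta_pos": [-252, -128, 0], "roll": 0, "jaw": 0},
    {"delta_pos": [-263, -134, 0], "roll": 0, "jaw": 0},
    {"delta_pos": [-272, -138, 0], "roll": 0, "jaw": 0},
    {"delta_pos": [-277, -140, 0], "roll": 0, "jaw": 0},
    {"delta_pos": [-280, -142, 0], "roll": 0, "jaw": 0},
    {"delta_pos": [-280, -142, 0], "roll": 0, "jaw": 0},
  ],
)

```text
time_s: 15.5
ee_pos: [514.7, -441.0, 242.6]
ee_rot: [-180.0, -0.0, 98.1]
force: [0.6, -0.4, -5.0]
gripper_width: 23.5
gripper_force: 55.0
```

Request:
arm_command(
  rows=[
    {"delta_pos": [0, 0, 4], "roll": 0, "jaw": 0},
    {"delta_pos": [0, 0, 12], "roll": 0, "jaw": 0},
    {"delta_pos": [0, 0, 24], "roll": 0, "jaw": 0},
    {"delta_pos": [0, 0, 38], "roll": 0, "jaw": 0},
    {"delta_pos": [0, 0, 52], "roll": 0, "jaw": 0},
    {"delta_pos": [0, 0, 65], "roll": 0, "jaw": 0},
    {"delta_pos": [0, 0, 75], "roll": 0, "jaw": 0},
    {"delta_pos": [0, 0, 81], "roll": 0, "jaw": 0},
    {"delta_pos": [0, 0, 85], "roll": 0, "jaw": 0},
    {"delta_pos": [0, 0, 88], "roll": 0, "jaw": 0},
    {"delta_pos": [0, 0, 90], "roll": 0, "jaw": 0},
    {"delta_pos": [0, 0, 91], "roll": 0, "jaw": 0},
    {"delta_pos": [0, 0, 92], "roll": 0, "jaw": 0},
    {"delta_pos": [0, 0, 92], "roll": 0, "jaw": 0},
  ],
)

```text
time_s: 16.67
ee_pos: [514.9, -440.9, 151.0]
ee_rot: [180.0, 0.0, 98.1]
force: [0.3, 0.1, -4.8]
gripper_width: 23.9
gripper_force: 55.0
```

Request:
arm_command(
  rows=[
    {"delta_pos": [0, 0, 0.5], "roll": 0, "jaw": 0},
    {"delta_pos": [0, 0, 1], "roll": 0, "jaw": 0},
    {"delta_pos": [0, 0, 1.5], "roll": 0, "jaw": 0},
    {"delta_pos": [0, 0, 2], "roll": 0, "jaw": 0},
    {"delta_pos": [0, 0, 2.5], "roll": 0, "jaw": 0},
    {"delta_pos": [0, 0, 3], "roll": 0, "jaw": 0},
    {"delta_pos": [0, 0, 3], "roll": 0, "jaw": 0},
    {"delta_pos": [0, 0, 3], "roll": 0, "jaw": 0},
  ],
)

```text
time_s: 17.33
ee_pos: [514.9, -440.9, 149.7]
ee_rot: [179.9, 0.1, 98.1]
force: [-1.5, 2.2, 6.2]
gripper_width: 23.9
gripper_force: 55.0
```

Run:
```python
from h import *
from workcell import env
a=[]
for n in("scene","top"):
    f=env.grab_frame(n); i=f["img"][180:360,90:290] if n=="scene" else f["img"][90:300,340:500]; a.append(cv2.resize(i,(400,360),interpolation=cv2.INTER_CUBIC))
cv2.imwrite("pics/s5.png",np.hstack(a))
```

```text
(no output)
```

View pics/s5.png

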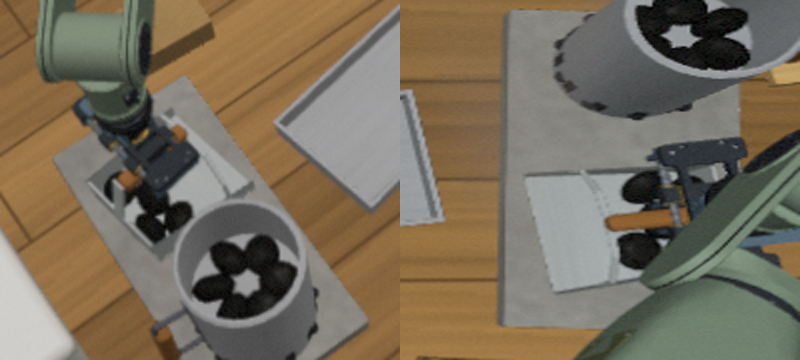

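The scoop stands on the bare part of the slab with its mouth to the left (right view, around (620,230)), and the briquettes are at its back. I'll open the fingers and rise.

Request:
arm_command(
  rows=[
    {"delta_pos": [0, 0, 0], "roll": 0, "jaw": 0},
    {"delta_pos": [0, 0, 0], "roll": 0, "jaw": 40},
    {"delta_pos": [0, 0, 0], "roll": 0, "jaw": 60},
    {"delta_pos": [0, 0, 0], "roll": 0, "jaw": 60},
    {"delta_pos": [0, 0, 0], "roll": 0, "jaw": 60},
    {"delta_pos": [0, 0, -15], "roll": 0, "jaw": 60},
    {"delta_pos": [0, 0, -40], "roll": 0, "jaw": 60},
    {"delta_pos": [0, 0, -70], "roll": 0, "jaw": 60},
    {"delta_pos": [0, 0, -100], "roll": 0, "jaw": 60},
    {"delta_pos": [0, 0, -130], "roll": 0, "jaw": 60},
    {"delta_pos": [0, 0, -150], "roll": 0, "jaw": 60},
    {"delta_pos": [0, 0, -150], "roll": 0, "jaw": 60},
    {"delta_pos": [0, 0, -150], "roll": 0, "jaw": 60},
  ],
)

```text
time_s: 18.52
ee_pos: [515.2, -441.2, 298.7]
ee_rot: [179.9, 0.1, 98.1]
force: [-0.4, -0.6, -1.1]
gripper_width: 55.0
gripper_force: 0.0
```

Run:
```python
from h import *
from workcell import env
f=env.grab_frame("scene"); X,hsv=masks(f); H,S,V=cv2.split(hsv)
x,y,z=X[...,0],X[...,1],X[...,2]
g=(z>155)&(z<195)&(S>100)&(y<-340)&(y>-540)&(x>440)&(x<590)
print(g.sum(),np.median(X[g],0).round(1),rect(X[g][:,:2]))
i=f["img"][120:345,90:390]; cv2.imwrite("pics/s6.png",cv2.resize(i,(800,600),interpolation=cv2.INTER_CUBIC)); print(env.state()["ee_pos"])
```

```text
352 [ 520.5 -438.3  175.1] (array([ 518.3, -432.7]), array([ 25.4, 116.8]), 6.38)
[ 514.61964508 -440.72607276  296.82064976]
```

View pics/s6.png

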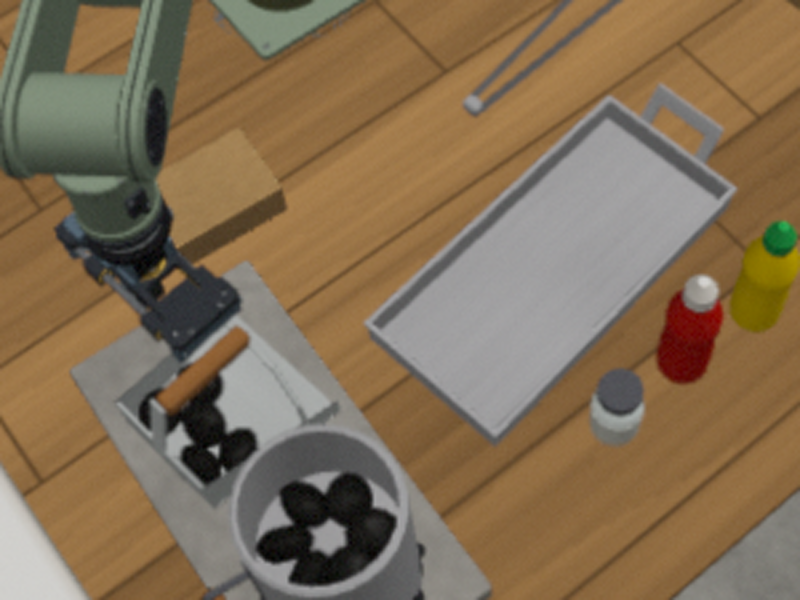

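The scoop stands level on the slab around (230,410) with all five briquettes in it. The gripper is clear, the pan is flat and the bystanders have not moved.

```bash
python3 -c "
from workcell import env
print(env.job_done())"
```

```text
the job is handed in; nothing more can be done
None
```

The job is handed in: the scoop with all five briquettes stands level on the bare part of the slab, and the pan is flat on the table. The bottles, jar and tongs look unmoved in the last picture; the hand-in gave no verdict.

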